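# Clamp a brick of pressed herbs in the ratchet bench clamp

## Task

Stand the brown brick of pressed herbs upright and lengthwise on the bed of the ratchet bench clamp, between the red spring pad and the fixed end jaw, and let go of it; then pump the orange trigger until the pad has pushed the brick against the end jaw and the pad's spring is pressed about half-way in. The brick is brittle: never press the spring nearly all the way in, move the jaw only with the trigger, and leave the things around alone. Finish while holding: the fingers keep the trigger squeezed at that pressure and do not let go.

Things in the scene. Friction and masses are not known exactly. Their poses are not given: they have to be found in the camera images.
- brick: loose brick of pressed herbs, brown with a pale paper band round its middle, 60 mm long (own x) x 44 mm wide (own y) x 50 mm high (own z), about 0.13 kg; origin at the centre of its underside; starts upright on the table. Pick it across its 44 mm width.
- brick_center (a point): centre of the brick, 25 mm above its underside, same axes
- clamp: fixed ratchet bench clamp, dark steel, 295 mm long. Origin on the table; own x is the clamping direction (moving jaw advances to +x), y across, z up. In its frame the bed is 40 mm wide, top at z = 20 mm; end jaw face at x = +100 mm, its top at z = 82 mm; handle and trigger stand at the -x end above black cheeks (top z = 95 mm). Foot plates 8 mm high, 116 mm wide.
- handle_center (a point): centre of the fixed black handle at the height to squeeze: upright bar 12 mm thick (clamp's x), 26 mm wide, top at z = 158 mm; this point is at x = -143, z = 139 mm in the clamp's frame. The orange trigger stands in front of it (to +x). Over both from outer face to outer face, from above: 50 mm at rest, 30 mm fully squeezed; the handle does not move.
- trigger_grip (a point): point on the middle line of the orange trigger bar where fingers press it; the bar is 12 mm thick along the clamp's x, 24 mm wide, top at about z = 160 mm. At rest this point is at x = -105, z = 139 mm in the clamp's frame; fully squeezed at x = -125 mm.
- trigger: the orange trigger bar (origin on its pivot, 84 mm above the table)
- trigger_turn (a joint): angle of the trigger: 0 sprung out (at rest), 0.364 rad fully squeezed towards the handle (to the clamp's -x). It springs back by itself (1.4 to 3 N at the grip point); advancing the free jaw takes about 5 to 7 N there, with the pad half pressed about 10 to 13 N.
- jaw_slide (a joint): advance of the moving jaw, m, 0 to 0.070, starts at 0 to 0.028. A full squeeze, begun with the trigger fully out, advances it about 12 mm (the first up to 15); a part squeeze less, after up to 6 mm of idle travel. Light friction (4 N) keeps it in place, but there is no lock: when the trigger is let go, it slips back until the pad is pressed only 2 to 3 mm.
- pad_slide (a joint): how far the spring pad is pressed in, m: 0 free, 0.016 fully home; 1.2 N per mm. Seen as the yellow stem between red pad and moving jaw: 16 mm bare when free, 8 mm at half-way.
- pad: the red pad, 44 mm wide, from z = 28 to 68 mm over the table; its face is at x = -10 mm + joint jaw_slide - joint pad_slide in the clamp's frame, so it meets a brick that stands against the end jaw at jaw_slide = 50 mm (its origin is not on the pad)
- pad_front (a point): centre of the red pad's face
- jaw: the dark steel moving jaw with its spring pad: front 28 mm and rear 43 mm behind the free pad's face, 44 mm wide, top at z = 77 mm (origin at the clamp's origin, shifted by joint jaw_slide)
- jar: bystander: amber jar, 62 mm across, 80 mm high, origin under its centre
- mortar: bystander: white mortar with pestle, 80 mm across, 85 mm high, origin under its centre
- dish: bystander: round metal dish of herb chips, 170 mm across, 28 mm high, origin under its centre
- weight: bystander: brass weight, 34 mm across, 42 mm high, origin under its centre
- brush: bystander: brush lying beyond the clamp

How it is judged:
On the way, in this order (a step that is already met when the one before it is completed fails the run):
1. the brick stands lengthwise on the clamp's bed between pad and end jaw, let go (x of brick_center in the frame of clamp between 0 and 0.085 m and y of brick_center in the frame of clamp between -0.014 and 0.014 m and z of brick_center in the frame of clamp between 0.04 and 0.05 m and contact force between the fingers and brick below 0.3 N and angle between the x axis of brick and the x axis of clamp, either way round below 0.3 rad and angle between brick's own z axis and vertical below 0.1 rad), for 0.2 s.
2. the pad presses on the brick while the fingers work the trigger (contact force between pad and brick above 1.5 N and contact force between the fingers and trigger above 1 N), for 0.1 s.
At the end, for the whole second after the job is handed in: Brick upright on the bed, lengthwise (0.12 rad), within 14 mm of the middle line, at rest, free of the fingers, against the end jaw (4 mm) with over 4 N from the pad; pad pressed in 5 to 12 mm of 16; fingers on the trigger with over 2 N (x of brick_center in the frame of clamp between 0 and 0.085 m and y of brick_center in the frame of clamp between -0.014 and 0.014 m and z of brick_center in the frame of clamp between 0.04 and 0.05 m and contact force between the fingers and brick below 0.3 N and angle between the x axis of brick and the x axis of clamp, either way round below 0.12 rad and angle between brick's own z axis and vertical below 0.1 rad and value of joint pad_slide between 0.005 and 0.012 m and contact force between pad and brick above 4 N and x of brick_center in the frame of clamp above 0.066 m and contact force between the fingers and trigger above 2 N and linear speed of brick below 0.02 m/s); the arm keeps its last pose, push and grip.
It fails at once if the brick is crushed: pad pressed in more than 14.5 mm, or more than 30 N on the brick from the pad (value of joint pad_slide above 0.0145 m or contact force between pad and brick above 30 N).
It fails at once if the robot pushes the moving jaw or pad directly (more than 4 N) (contact force between any of the fingers, the arm and jaw above 4 N).
It fails at once if a bystander is moved by more than 30 mm (distance of any of jar, mortar, dish, weight, brush from where it was at the start of the episode above 0.03 m).
It also fails if it takes over 72 s, if anything falls off the work surface, if the arm or the gripper's body presses on something with over 40 N, if the wrist force passes 120 N, or if a joint passes its speed limit or range.

## Robot

A 6-joint arm with a two-finger parallel gripper is mounted at the origin on the work surface. World frame = base frame: x ahead of the robot, y to its left, z up, the work surface at z = 0. Lengths are in m, angles in rad, forces in N, time in s.
With the tool pointing down it reaches from about 0.425 to 0.95 m from the base axis. Payload 3.5 kg.
Tool frame: the origin (TCP) lies midway between the tips of the shut fingers; the grasp point (between the pads) lies ctrl.hold_point_z behind it (ctrl.hold_point_z is the distance from the TCP to the grasp point, in m); z points along the fingers, x is the direction in which the jaws open and shut, and the axes are right-handed (so a half turn about z gives the same grasp; the last joint's range is limited). The gripper opens to 85 mm and grips with 20 to 120 N. Pads are 22 mm wide; open, the fingers measure 114 mm over their backs; the gripper's body (76 mm by 85 mm) begins 54 mm behind the grasp point. The pads swing forward as they close: fully open they stand 13 mm farther back than shut.
Start: joints at [-1.31, 0.286, 1.577, -0, 1.279, -0.15], TCP at [0.27, -0.619, 0.209] pointing down, gripper open.
Joint ranges: [-2.77, 2.77], [-0.9, 2.22], [0.21, 2.48], [-1.53, 4.67], [0.24, 2.81], [-2.84, 2.84]. Speed limits (rad/s): [2.79, 2.79, 3.14, 3.14, 3.14, 3.14].

## Interface

Orientations are given as a unit quaternion [x, y, z, w].
In Python, from plant import ctrl gives the robot as it stands.
- The arm moves only by the tool step_arm, never from a script. Its arguments are lists of equal length, an entry for each row: "gripper": the gripper's target within -1 to 1 (shut at 1, half-way at 0, fully open at -1); "linear": the shift along the tool's x, y, z in m, a list of three; "delta_rot": the turn, a rotation vector about the tool's x, y, z in degrees, a list of three. A call has 1 to 20 rows; each row is the pose to reach, as a shift and turn from the pose commanded when the call began, along the tool's axes at that moment; what a row does not reach only later rows make up. A row lasts 1/8 s, in which the tool goes at most 62.5 mm and 10.7 degrees, less where a joint would pass 70% of its speed; a pose out of reach is approached as far as the arm can. A call with a gripper value outside its range is refused whole. The fingers move at their own pace and stop on an object; "grip_force" is the grip in N (left out, the last holds). Time passes only in rows, so rows that repeat a pose let the fingers close. It gives the time, the measured TCP pose, the force and the opening at its end, in the units of the state.
- ctrl.get_state(): the state, without advancing time (a new reading comes with each control period).
- ctrl.read_camera(name): name is "side" or "top"; returns a dict with "frame" (480x640x3 uint8, red, green, blue), "fx", "fy", "cx", "cy" (pixels), "view" (4x4, takes a point from world to camera coordinates). Camera axes: x right, y down, z forward; pixel columns grow to the right and rows downward; lengths in m; the calibration is good to about 2 mm. A picture is of the moment at which its call begins. There is no depth.
- ctrl.sign_off(): hands the job in, once; it reports no verdict.
The state is a dict: "time": time; "qpos": joint angles; "dq": joint speeds; "joint_efforts": joint torques, N m; "eef_pos": TCP position; "tcp_rot": TCP orientation; "contact_force": force on the tool from outside, world axes, zero at the start; "wrist_torque": the same for the moment, N m; "opening": opening from 0.0 (shut) to 1.0 (fully open).
Only numpy, scipy, OpenCV 4.12 (cv2) and the standard library are available. Lean on these libraries where they do the work, as an engineer would, in place of code of your own. Each camera call takes 0.05 s, during which the arm holds its last target. There are 200 camera calls.

## Working session

There is one attempt and no reset: what is moved stays moved. The work goes in short steps, Python scripts to look and compute and a tool call to move; the robot and the scene stay as the last step left them, time stands still between calls to the robot, and variables do not carry over. Pictures are saved under pics/ and viewed, on a budget of 10 in all, crops included, one or two more only if the job needs it, and the job is handed in when it is done.

Besides the shell and the picture viewer there is one more tool, called after "Call:" as name(argument=value, ...) on one line, values as JSON. step_arm: Moves the arm, as the interface text tells. Its arguments: {"type":"object","properties":{"gripper":{"type":"array"},"linear":{"type":"array"},"delta_rot":{"type":"array"},"grip_force":{"type":"number"}},"required":["gripper","linear","delta_rot"]}

```bash
ls; mkdir -p pics; cat > h.py <<'E'
import numpy as np, cv2
from plant import ctrl
from scipy.spatial.transform import Rotation as R
def cam(n,save=None):
    c=ctrl.read_camera(n)
    if save: cv2.imwrite('pics/'+save,c['frame'][:,:,::-1])
    return c
def ray(c,u,v):
    V=np.array(c['view']); Rm=V[:3,:3]; o=-Rm.T@V[:3,3]
    d=Rm.T@np.array([(u-c['cx'])/c['fx'],(v-c['cy'])/c['fy'],1]); return o,d
def onz(c,u,v,z):
    o,d=ray(c,u,v); return o+d*(z-o[2])/d[2]
def proj(c,p):
    V=np.array(c['view']); q=V[:3,:3]@np.array(p)+V[:3,3]
    return np.array([c['fx']*q[0]/q[2]+c['cx'],c['fy']*q[1]/q[2]+c['cy']])
E
python3 - <<'E'
from h import *
t=cam('top','t1.png'); s=cam('side','s1.png')
for c in (t,s): print(c['fx'],c['cx'],c['cy'],np.round(c['view'],3).tolist(), ray(c,320,240))
st=ctrl.get_state(); print(st); print(ctrl.hold_point_z)
E
```

```text
pics
474.0887086226974 317.23631953053734 235.4039240307954 [[-0.029, -1.0, 0.004, -0.049], [-0.99, 0.028, -0.139, 0.607], [0.139, -0.008, -0.99, 1.267], [0.0, 0.0, 0.0, 1.0]] (array([ 0.42265335, -0.05535547,  1.33976242]), array([ 0.12955606, -0.01362799, -0.99154298]))
513.8263909417456 327.3874962112792 239.0141353937108 [[-0.795, -0.607, 0.006, 0.476], [-0.307, 0.395, -0.866, 0.314], [0.523, -0.69, -0.5, 0.856], [0.0, 0.0, 0.0, 1.0]] (array([0.02780609, 0.75545372, 0.69756384]), array([ 0.53366106, -0.68058173, -0.50221985]))
{'time': 0.1, 'qpos': array([-1.31001777e+00,  2.87126064e-01,  1.57802300e+00,  1.33961436e-05,
        1.27861829e+00, -1.50018050e-01]), 'dq': array([-0.00058373, -0.00190005, -0.00396308,  0.00011125, -0.00262223,
       -0.00089561]), 'joint_efforts': array([ 1.23830559e-03, -4.07291937e+01, -2.93698597e+01, -1.00813879e-04,
        3.40727769e-03,  4.85282087e-06]), 'eef_pos': array([ 0.26940625, -0.61820676,  0.20805701]), 'tcp_rot': array([ 8.36461171e-01, -5.48025115e-01, -8.05978407e-04, -7.29915166e-04]), 'contact_force': array([-0.80691708, -0.60419326, -0.64530691]), 'wrist_torque': array([ 0.00660447,  0.02317693, -0.00315341]), 'opening': 0.9991084085591037}
0.0187
```

View pics/t1.png

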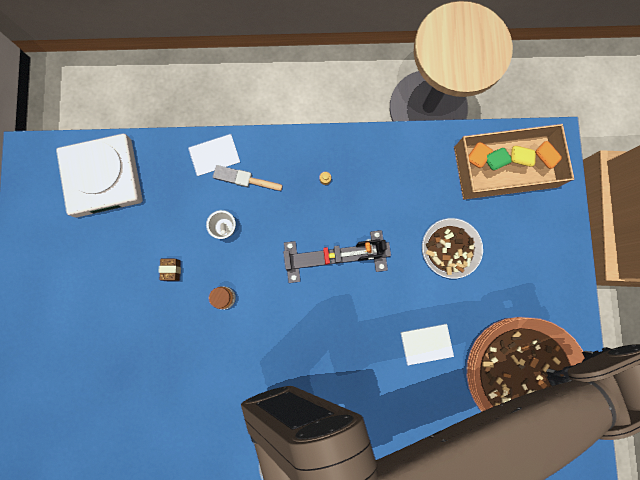

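View pics/s1.png

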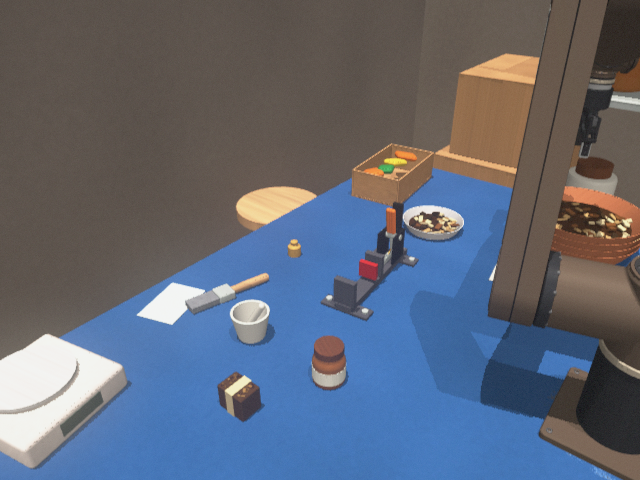

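The top view shows the brick at (170,269) with its band running left-right, so its length is about along world x. The clamp runs from the end jaw at (292,262) to the handle at (385,248), and the red pad is at (329,256). The side view agrees.

```bash
python3 - <<'E'
from h import *
t=cam('top'); f=t['frame'][:,:,::-1].copy()
a=f[245:295,145:195]; b=f[222:292,275:400]
A=cv2.resize(a,None,fx=6,fy=6,interpolation=cv2.INTER_CUBIC); B=cv2.resize(b,None,fx=6,fy=6,interpolation=cv2.INTER_CUBIC)[:, :]
# stack: 750 wide x (300+420)->scale to 600 high
A=cv2.resize(a,None,fx=3.4,fy=3.4,interpolation=cv2.INTER_CUBIC)
im=np.zeros((170+420,750,3),np.uint8); im[:170,:170]=A; im[170:,:]=B
cv2.imwrite('pics/c1.png',im)
h=cv2.cvtColor(f,cv2.COLOR_BGR2HSV)
def blobs(m,name,z,box):
    mm=np.zeros_like(m); y0,y1,x0,x1=box; mm[y0:y1,x0:x1]=m[y0:y1,x0:x1]
    cs,_=cv2.findContours(mm,cv2.RETR_EXTERNAL,cv2.CHAIN_APPROX_NONE)
    if not cs: print(name,'none'); return
    c=max(cs,key=cv2.contourArea); r=cv2.minAreaRect(c)
    print(name,r,cv2.contourArea(c)); P=np.array([onz(t,u,v,z)[:2] for u,v in cv2.boxPoints(r)]); print(P.round(4).tolist(),P.mean(0))
notblue=(~((h[...,0]>95)&(h[...,0]<125)&(h[...,1]>120))).astype(np.uint8)*255
blobs(notblue,'brick',.05,(245,295,145,195))
red=((h[...,0]<6)|(h[...,0]>174))&(h[...,1]>170)&(h[...,2]>90)
blobs(red.astype(np.uint8)*255,'pad',.068,(235,275,315,345))
for n,u,v in [('jar',222,297),('mortar',221,224),('dish',453,248),('weight',325,178)]: print(n,onz(t,u,v,.06)[:2])
for n,u,v in [('a',291,246),('b',294,278),('c',377,235),('d',380,265)]: print(n,onz(t,u,v,.01)[:2])
E
```

```text
brick ((169.0, 269.0), (22.0, 22.0), 90.0) 446.5
[[0.5541, 0.3697], [0.5524, 0.3098], [0.4926, 0.3091], [0.4943, 0.3686]] [0.52333366 0.33932657]
pad ((326.26220703125, 255.85975646972656), (16.123003005981445, 4.306830406188965), 83.6598129272461) 49.0
[[0.5666, -0.0809], [0.5675, -0.0925], [0.5241, -0.0959], [0.5232, -0.0844]] [ 0.54534943 -0.08842485]
jar [0.44350768 0.19361247]
mortar [0.64152296 0.19623475]
dish [ 0.55781715 -0.43381996]
weight [ 0.76282928 -0.09189658]
a [0.58161813 0.00870855]
b [0.49130798 0.00219912]
c [ 0.60616576 -0.23555593]
d [ 0.52088092 -0.24005972]
```

View pics/c1.png

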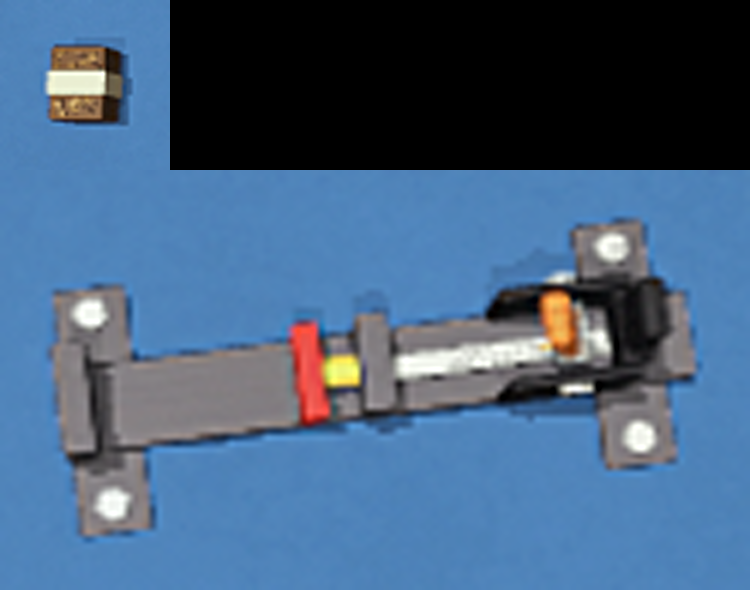

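The crops show the brick square to the image axes, with its top face centred at about (168.1,269.3). They also show the clamp's end jaw face edge, the pad, and the orange and black bar tops.

```bash
python3 - <<'E'
from h import *
t=cam('top'); s=cam('side')
cp=lambda x,y,z: onz(t,275+x/6-.5,222+(y-170)/6-.5,z)
print('brick',onz(t,168.1,269.3,.05))
for n,p in dict(b1=(90,312,.012),b2=(113,503,.012),b3=(612,246,.012),b4=(640,436,.012),jt=(86,342,.082),jb=(98,452,.082),padt=(291,323,.068),padb=(306,423,.068),h1=(663,280,.158),h2=(640,345,.158),hc=(648,309,.158),tr=(557,322,.16),bed1=(110,362,.02),bed2=(290,342,.02),bed3=(115,446,.02),bed4=(295,425,.02)).items(): print(n,cp(*p).round(4))
# side: brick by mask & handle, triangulation check
f=s['frame'][:,:,::-1]; 
for n,p in dict(brick=(.52,.34,.05)).items(): print('side proj',proj(s,p))
h=cv2.cvtColor(f,cv2.COLOR_BGR2HSV)
nb=(~((h[...,0]>95)&(h[...,0]<125)&(h[...,1]>120))).astype(np.uint8)*255
m=np.zeros_like(nb); m[360:430,205:275]=nb[360:430,205:275]
c=max(cv2.findContours(m,cv2.RETR_EXTERNAL,cv2.CHAIN_APPROX_NONE)[0],key=cv2.contourArea)
print(cv2.approxPolyDP(c,3,True).reshape(-1,2).tolist())
for q in cv2.approxPolyDP(c,3,True).reshape(-1,2): print(q,onz(s,*q,.05)[:2].round(3),onz(s,*q,0)[:2].round(3))
E
```

```text
brick [0.52249051 0.34175643 0.05      ]
b1 [0.5839 0.0128 0.012 ]
b2 [0.494  0.0039 0.012 ]
b3 [ 0.6083 -0.234   0.012 ]
b4 [ 0.5183 -0.2429  0.012 ]
jt [0.562  0.0112 0.082 ]
jb [0.513  0.0069 0.082 ]
padt [ 0.5695 -0.0804  0.068 ]
padb [ 0.5243 -0.0857  0.068 ]
h1 [ 0.5729 -0.2351  0.158 ]
h2 [ 0.5458 -0.2241  0.158 ]
hc [ 0.5609 -0.2282  0.158 ]
tr [ 0.5562 -0.1896  0.16  ]
bed1 [0.5592 0.0035 0.02  ]
bed2 [ 0.5662 -0.0806  0.02  ]
bed3 [0.52   0.0021 0.02  ]
bed4 [ 0.5274 -0.0817  0.02  ]
side proj [242.72580266 384.14971618]
[[235, 371], [217, 385], [218, 394], [227, 412], [243, 421], [260, 407], [259, 388]]
[235 371] [0.553 0.326] [0.593 0.293]
[217 385] [0.553 0.368] [0.593 0.338]
[218 394] [0.537 0.38 ] [0.576 0.351]
[227 412] [0.497 0.397] [0.533 0.37 ]
[243 421] [0.464 0.394] [0.498 0.366]
[260 407] [0.463 0.358] [0.496 0.327]
[259 388] [0.492 0.329] [0.528 0.297]
```

```bash
cat >> h.py <<'E'
def delta(p,yaw=None):
    """tool-frame shift and tool-z turn (deg) to world TCP p, tool-x yaw (deg)"""
    st=ctrl.get_state(); Rm=R.from_quat(st['tcp_rot']).as_matrix()
    print('t',round(st['time'],2),'pos',st['eef_pos'].round(4),'x',Rm[:,0].round(3),'z',Rm[:,2].round(3),'F',st['contact_force'].round(1),'open',round(st['opening'],3))
    print(' lin',(Rm.T@(np.array(p)-st['eef_pos'])).round(4).tolist())
    if yaw is not None:
        y=np.radians(yaw); X=np.array([np.cos(y),np.sin(y),0]); Z=np.array([0,0,-1.]); T=np.c_[X,np.cross(Z,X),Z]
        print(' rot',np.degrees(R.from_matrix(Rm.T@T).as_rotvec()).round(2).tolist())
E
python3 - <<'E'
from h import *
delta([.55,-.25,.25],0)
delta([.522,.344,.17],90)
E
```

```text
t 0.25 pos [ 0.2695 -0.6185  0.2087] x [ 0.399 -0.917 -0.001] z [-0.     0.001 -1.   ] F [ 0.8  0.4 -1. ] open 1.0
 lin [-0.2259, -0.4043, -0.041]
 rot [-0.04, 0.05, -66.46]
t 0.25 pos [ 0.2695 -0.6185  0.2087] x [ 0.399 -0.917 -0.001] z [-0.     0.001 -1.   ] F [ 0.8  0.4 -1. ] open 1.0
 lin [-0.7816, -0.6159, 0.0396]
 rot [-0.09, 0.0, -156.46]
```

Call:
step_arm(gripper=[-1,-1,-1,-1,-1,-1,-1,-1,-1,-1,-1,-1,-1,-1,-1,-1,-1,-1,-1,-1], linear=[[-0.226,-0.404,-0.041],[-0.226,-0.404,-0.041],[-0.226,-0.404,-0.041],[-0.226,-0.404,-0.041],[-0.226,-0.404,-0.041],[-0.226,-0.404,-0.041],[-0.226,-0.404,-0.041],[-0.226,-0.404,-0.041],[-0.782,-0.616,0.04],[-0.782,-0.616,0.04],[-0.782,-0.616,0.04],[-0.782,-0.616,0.04],[-0.782,-0.616,0.04],[-0.782,-0.616,0.04],[-0.782,-0.616,0.04],[-0.782,-0.616,0.04],[-0.782,-0.616,0.04],[-0.782,-0.616,0.04],[-0.782,-0.616,0.04],[-0.782,-0.616,0.04]], delta_rot=[[0,0,-66],[0,0,-66],[0,0,-66],[0,0,-66],[0,0,-66],[0,0,-66],[0,0,-66],[0,0,-66],[0,0,-156.5],[0,0,-156.5],[0,0,-156.5],[0,0,-156.5],[0,0,-156.5],[0,0,-156.5],[0,0,-156.5],[0,0,-156.5],[0,0,-156.5],[0,0,-156.5],[0,0,-156.5],[0,0,-156.5]])

```text
time: 2.75
eef_pos: [0.522, 0.3436, 0.1692]
tcp_rot: [0.707, 0.707, -0.0, 0.0]
contact_force: [1.0, 0.0, 0.4]
opening: 1.0
```

```bash
python3 - <<'E'
from h import *
delta([.522,.344,.024],90)
s=cam('side'); t=cam('top')
im=np.hstack([cv2.resize(s['frame'][290:450,150:350],None,fx=2,fy=2),cv2.resize(t['frame'][200:360,90:290],None,fx=2,fy=2)])
cv2.imwrite('pics/a1.png',im[:,:,::-1])
E
```

```text
t 2.75 pos [0.522  0.3436 0.1692] x [-0.001  1.    -0.001] z [-0.    -0.001 -1.   ] F [1.  0.  0.4] open 1.0
 lin [0.0005, 0.0, 0.1452]
 rot [-0.01, 0.04, 0.04]
```

View pics/a1.png

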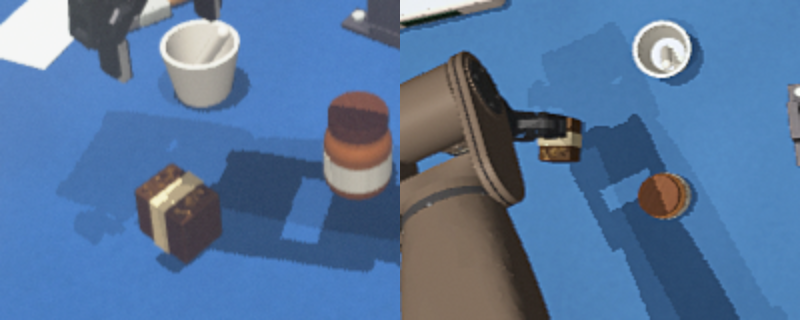

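The fingers straddle the brick in both views, so I descend and grip.

Call:
step_arm(gripper=[-1,-1,-1,-1,1,1,1,1,1,1], linear=[[0,0,0.06],[0,0,0.11],[0,0,0.143],[0,0,0.143],[0,0,0.143],[0,0,0.143],[0,0,0.143],[0,0,0.143],[0,0,0.143],[0,0,0.143]], delta_rot=[[0,0,0],[0,0,0],[0,0,0],[0,0,0],[0,0,0],[0,0,0],[0,0,0],[0,0,0],[0,0,0],[0,0,0]], grip_force=35)

```text
time: 4.1
eef_pos: [0.5233, 0.3446, 0.0281]
tcp_rot: [0.707, 0.707, 0.001, 0.001]
contact_force: [-0.0, -1.4, 6.5]
opening: 0.004
```

```bash
python3 - <<'E'
from h import *
delta([.522,.344,.024],90)
s=cam('side'); t=cam('top')
im=np.hstack([cv2.resize(s['frame'][290:450,150:350],None,fx=2,fy=2),cv2.resize(t['frame'][200:360,90:290],None,fx=2,fy=2)])
cv2.imwrite('pics/a2.png',im[:,:,::-1])
E
```

```text
t 4.1 pos [0.5233 0.3446 0.0281] x [-0.001  1.     0.001] z [ 0.003  0.001 -1.   ] F [-0.  -1.4  6.5] open 0.004
 lin [-0.0006, -0.0013, 0.0041]
 rot [0.16, -0.06, 0.05]
```

View pics/a2.png

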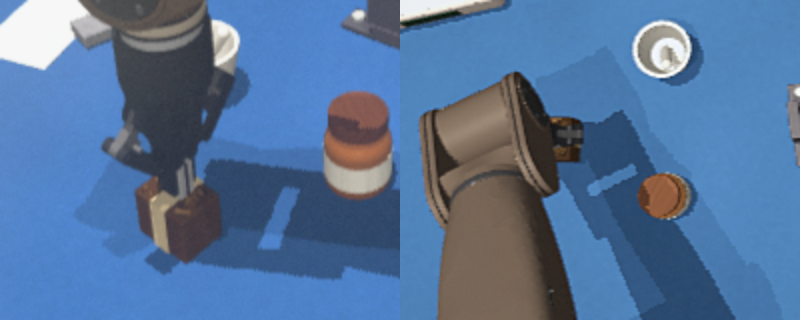

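```bash
python3 - <<'E'
from h import *
s=cam('side')
for z in (.028,.04,.05): print(z,proj(s,[.5233,.3446,z]), (proj(s,[.5233,.3446,z])-[200,340])*6)
im=cv2.resize(s['frame'][340:430,200:290],None,fx=6,fy=6,interpolation=cv2.INTER_CUBIC)
im=np.clip(im.astype(float)*1.6,0,255).astype(np.uint8)
cv2.imwrite('pics/a3.png',im[:,:,::-1])
E
```

```text
0.028 [240.4054934  394.18856969] [242.43296038 325.13141813]
0.04 [239.84642921 389.13376045] [239.07857524 294.80256268]
0.05 [239.37462351 384.86790357] [236.24774104 269.20742141]
```

View pics/a3.png

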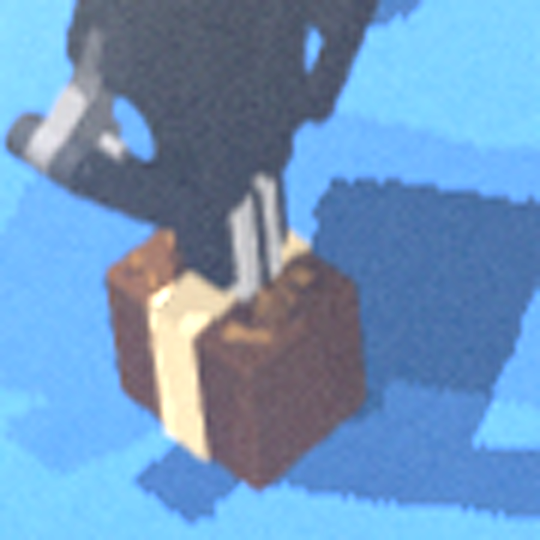

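The shut fingers stand on the brick's top at z = 50 mm, while the TCP reads 28 mm. The real tips are therefore about 22 mm higher than reported. I'll lift, open, go lower and grip again.

Call:
step_arm(gripper=[1,-1,-1,-1,-1,-1,-1,-1,-1,-1], linear=[[0,0,-0.03],[0,0,-0.04],[0,0,-0.04],[0,0,-0.04],[0,0,-0.04],[0,0,-0.04],[0,0,-0.02],[0,0,0.0],[0,0,0.02],[0,0,0.02]], delta_rot=[[0,0,0],[0,0,0],[0,0,0],[0,0,0],[0,0,0],[0,0,0],[0,0,0],[0,0,0],[0,0,0],[0,0,0]])

```text
time: 5.5
eef_pos: [0.5197, 0.343, 0.0028]
tcp_rot: [0.707, 0.707, -0.003, -0.001]
contact_force: [-0.3, -0.1, 0.4]
opening: 1.002
```

Call:
step_arm(gripper=[-1,-1,1,1,1,1,1,1], linear=[[0,0,0.01],[0,0,0.01],[0,0,0.01],[0,0,0.01],[0,0,0.01],[0,0,0.01],[0,0,0.01],[0,0,0.01]], delta_rot=[[0,0,0],[0,0,0],[0,0,0],[0,0,0],[0,0,0],[0,0,0],[0,0,0],[0,0,0]])

```text
time: 6.5
eef_pos: [0.5227, 0.3444, -0.0029]
tcp_rot: [0.707, 0.707, 0.001, 0.0]
contact_force: [0.0, 1.2, 4.6]
opening: 0.51
```

```bash
python3 - <<'E'
from h import *
delta([.523,.344,.12],90)
delta([.542,-.026,.10],5.2)
E
```

```text
t 6.5 pos [ 0.5227  0.3444 -0.0029] x [-0.001  1.     0.001] z [ 0.001  0.001 -1.   ] F [0.  1.2 4.6] open 0.51
 lin [-0.0003, 0.0005, -0.1229]
 rot [0.07, -0.03, 0.04]
t 6.5 pos [ 0.5227  0.3444 -0.0029] x [-0.001  1.     0.001] z [ 0.001  0.001 -1.   ] F [0.  1.2 4.6] open 0.51
 lin [-0.3704, 0.0192, -0.1031]
 rot [0.03, -0.08, 84.84]
```

Call:
step_arm(gripper=[1,1,1,1,1,1,1,1,1,1,1,1,1,1,1,1], linear=[[0,0,-0.03],[0,0,-0.07],[0,0,-0.115],[-0.03,0.002,-0.12],[-0.07,0.004,-0.12],[-0.11,0.006,-0.12],[-0.15,0.008,-0.12],[-0.19,0.01,-0.12],[-0.23,0.012,-0.12],[-0.27,0.014,-0.12],[-0.31,0.016,-0.12],[-0.35,0.018,-0.12],[-0.37,0.019,-0.12],[-0.37,0.019,-0.11],[-0.37,0.019,-0.105],[-0.37,0.019,-0.105]], delta_rot=[[0,0,0],[0,0,0],[0,0,0],[0,0,9],[0,0,18],[0,0,27],[0,0,36],[0,0,45],[0,0,54],[0,0,63],[0,0,72],[0,0,81],[0,0,84.8],[0,0,84.8],[0,0,84.8],[0,0,84.8]])

```text
time: 8.5
eef_pos: [0.5404, -0.0244, 0.1]
tcp_rot: [0.999, 0.047, -0.001, -0.0]
contact_force: [0.1, -0.0, -1.6]
opening: 0.51
```

```bash
python3 - <<'E'
from h import *
delta([.542,-.026,.0186],5.2)
s=cam('side'); t=cam('top')
o=np.array([.548,-.0905,0]); X=np.array([-.0906,.9959,0]); Y=np.array([-.9959,-.0906,0])
im=[]
for c,(x0,y0) in ((s,(290,180)),(t,(260,195))):
    f=c['frame'].copy()
    for p in ((.1,-.02,.082),(.1,.02,.082),(-.143,0,.158),(-.105,0,.16),(.04,0,.02)):
        u,v=proj(c,o+X*p[0]+Y*p[1]+[0,0,p[2]]); f[int(round(v)),int(round(u))]=(0,255,0)
    im.append(cv2.resize(f[y0:y0+150,x0:x0+150],None,fx=2.66,fy=2.66,interpolation=cv2.INTER_NEAREST))
cv2.imwrite('pics/b1.png',np.hstack(im)[:,:,::-1])
E
```

```text
t 8.5 pos [ 0.5404 -0.0244  0.1   ] x [ 0.996  0.094 -0.002] z [-0.002  0.001 -1.   ] F [ 0.1 -0.  -1.6] open 0.51
 lin [0.0017, 0.0018, 0.0814]
 rot [-0.06, 0.14, 0.17]
```

View pics/b1.png

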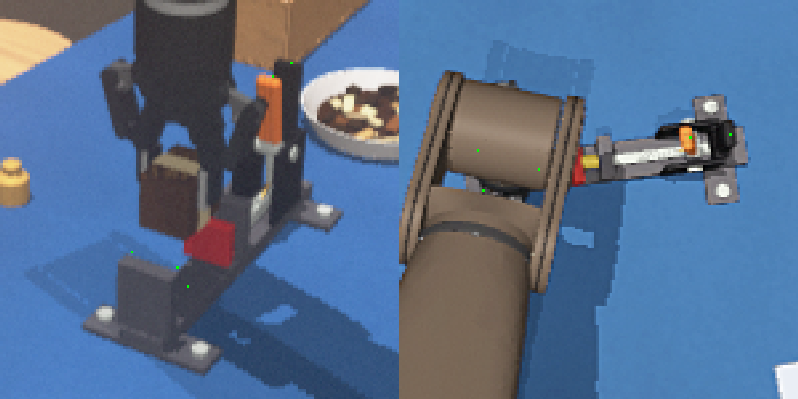

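The side view shows the brick hanging lengthwise above the bed with the projected clamp points on the hardware, so I lower it, setting it 3 mm further from the end jaw for clearance.

Call:
step_arm(gripper=[1,1,1,1,1,1,1,1], linear=[[0.001,0.005,0.02],[0.001,0.005,0.04],[0.001,0.005,0.055],[0.001,0.005,0.067],[0.001,0.005,0.074],[0.001,0.005,0.079],[0.001,0.005,0.08],[0.001,0.005,0.08]], delta_rot=[[0,0,0],[0,0,0],[0,0,0],[0,0,0],[0,0,0],[0,0,0],[0,0,0],[0,0,0]])

```text
time: 9.6
eef_pos: [0.543, -0.0309, 0.0217]
tcp_rot: [0.999, 0.046, 0.0, 0.0]
contact_force: [-0.5, 0.2, 0.0]
opening: 0.507
```

```bash
python3 - <<'E'
from h import *
delta([.5424,-.029,.0186],5.2)
s=cam('side'); t=cam('top')
im=[]
for c,(x0,y0) in ((s,(290,180)),(t,(260,195))):
    f=c['frame'].copy()
    im.append(cv2.resize(f[y0:y0+150,x0:x0+150],None,fx=2.66,fy=2.66))
cv2.imwrite('pics/b2.png',np.hstack(im)[:,:,::-1])
E
```

```text
t 9.6 pos [ 0.543  -0.0309  0.0217] x [0.996 0.091 0.001] z [ 0.001 -0.    -1.   ] F [-0.5  0.2  0. ] open 0.507
 lin [-0.0005, -0.0019, 0.0031]
 rot [0.01, -0.03, 0.03]
```

View pics/b2.png

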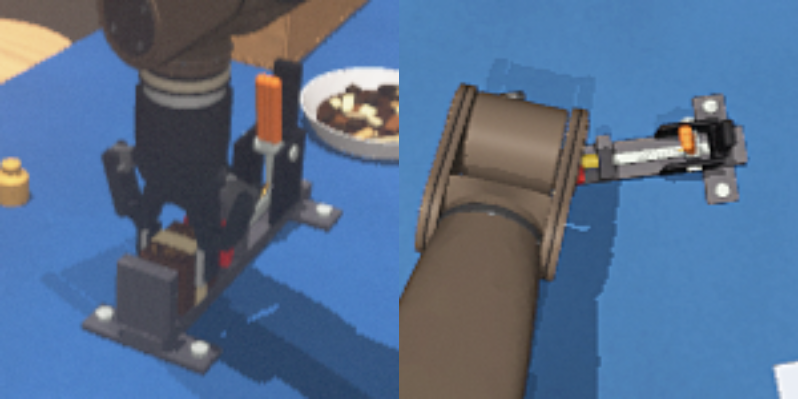

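The brick sits over the bed between the pad and the end jaw. I'll lower the last few millimetres, watching the force.

Call:
step_arm(gripper=[1,1,1], linear=[[0,0,0.0015],[0,0,0.003],[0,0,0.003]], delta_rot=[[0,0,0],[0,0,0],[0,0,0]])

```text
time: 10.07
eef_pos: [0.5426, -0.0307, 0.0181]
tcp_rot: [0.999, 0.046, -0.0, -0.0]
contact_force: [-0.0, -0.3, -2.0]
opening: 0.512
```

Call:
step_arm(gripper=[1,1,-1,-1,-1,-1,-1,-1,-1], linear=[[0,0,0.001],[0,0,0.001],[0,0,0.001],[0,0,0.001],[0,0,0.001],[0,0,-0.02],[0,0,-0.07],[0,0,-0.12],[0,0,-0.16]], delta_rot=[[0,0,0],[0,0,0],[0,0,0],[0,0,0],[0,0,0],[0,0,0],[0,0,0],[0,0,0],[0,0,0]])

```text
time: 11.2
eef_pos: [0.5432, -0.0309, 0.1809]
tcp_rot: [0.999, 0.046, 0.001, 0.0]
contact_force: [0.6, 0.0, -0.5]
opening: 1.0
```

```bash
python3 - <<'E'
from h import *
o=np.array([.548,-.0905,0]); X=np.array([-.0906,.9959,0])
for x in (-.124,-.134): print(x,o+X*x)
delta(o+X*-.124+[0,0,.18],-84.8)
s=cam('side'); t=cam('top')
print(onz(t,275+650/6-.5,222+140/6-.5,.158))
a=cv2.resize(s['frame'][190:290,330:430],None,fx=5,fy=5,interpolation=cv2.INTER_CUBIC)
b=cv2.resize(t['frame'][215:290,340:400],None,fx=5,fy=5,interpolation=cv2.INTER_CUBIC)
im=np.zeros((500,800,3),np.uint8); im[:,:500]=a; im[:375,500:]=b
cv2.imwrite('pics/d1.png',im[:,:,::-1])
for x,z in ((-.149,.158),(-.143,.158),(-.137,.158)):
  for y in (-.013,.013):
    p=o+X*x+np.array([-.9959,-.0906,0])*y+[0,0,z]; print(x,y,(proj(s,p)-[330,190])*5,(proj(t,p)-[340,215])*5+[500,0])
E
```

```text
-0.124 [ 0.5592344 -0.2139916  0.       ]
-0.134 [ 0.5601404 -0.2239506  0.       ]
t 11.2 pos [ 0.5432 -0.0309  0.1809] x [0.996 0.091 0.002] z [ 0.002 -0.001 -1.   ] F [ 0.6  0.  -0.5] open 1.0
 lin [-0.0007, 0.1838, 0.001]
 rot [-0.06, -0.13, 90.04]
[ 0.56040822 -0.22900352  0.158     ]
-0.149 -0.013 [327.79704503  52.16974235] [730.11114518 120.99424034]
-0.149 0.013 [377.11205778  64.99507175] [737.3148043  172.00928377]
-0.143 -0.013 [322.38130788  56.73169084] [718.30671545 122.39429062]
-0.143 0.013 [371.82110863  69.64753781] [725.47550269 173.41887678]
-0.137 -0.013 [316.92683156  61.32627128] [706.49983192 123.79463193]
-0.137 0.013 [366.49194353  74.33360811] [713.6337326  174.82876368]
```

View pics/d1.png

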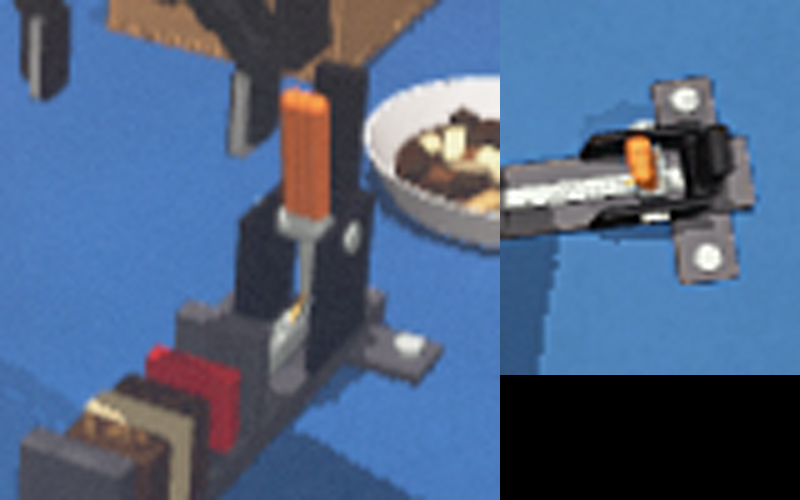

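The side view shows the brick upright on the bed and let go. The handle top at about (345,66) matches my clamp pose to within 2 mm.

```bash
python3 - <<'E'
from h import *
s=cam('side')
for z in (.18,.194,.205,.216):
  for dy in (-.011,.011): print(z,dy,(proj(s,[.5432-.0425,-.0309-.004+dy,z])-[330,190])*5)
E
```

```text
0.18 -0.011 [246.69425577 211.57294763]
0.18 0.011 [217.6381636  232.46587645]
0.194 -0.011 [248.61836777 181.75738511]
0.194 0.011 [219.39413103 202.35500901]
0.205 -0.011 [250.14824103 158.05084834]
0.205 0.011 [220.79055422 178.40951161]
0.216 -0.011 [251.69429191 134.09362704]
0.216 0.011 [222.20196235 154.20705631]
```

Call:
step_arm(gripper=[-1,-1,-1,-1,-1,-1,-1,-1,-1,-1,-1], linear=[[0,0.02,-0.025],[0,0.05,-0.025],[0,0.08,-0.025],[0,0.11,-0.025],[0,0.14,-0.025],[0,0.17,-0.025],[-0.001,0.186,-0.025],[-0.001,0.186,-0.025],[-0.001,0.186,-0.025],[-0.001,0.186,-0.025],[-0.001,0.186,-0.025]], delta_rot=[[0,0,10],[0,0,20],[0,0,30],[0,0,40],[0,0,50],[0,0,60],[0,0,70],[0,0,80],[0,0,90],[0,0,90],[0,0,90]])

```text
time: 12.72
eef_pos: [0.5582, -0.2158, 0.2021]
tcp_rot: [0.74, -0.673, -0.001, 0.0]
contact_force: [0.4, -0.9, -0.2]
opening: 1.001
```

Call:
step_arm(gripper=[-1,-1,-1,-1,-1,-1,-1], linear=[[0,-0.001,0.03],[0,-0.001,0.06],[0,-0.001,0.085],[0,-0.001,0.11],[0.004,-0.001,0.11],[0.008,-0.001,0.11],[0.008,-0.001,0.11]], delta_rot=[[0,0,0],[0,0,0],[0,0,0],[0,0,0],[0,0,0],[0,0,0],[0,0,0]], grip_force=20)

```text
time: 13.6
eef_pos: [0.5615, -0.225, 0.0951]
tcp_rot: [0.739, -0.674, 0.002, -0.0]
contact_force: [-0.5, -0.6, 0.5]
opening: 0.999
```

Call:
step_arm(gripper=[-0.5,-0.2,0,0.1,0.2,0.3,0.3,0.3], linear=[[0,0,0],[0,0,0],[0,0,0],[0,0,0],[0,0,0],[0,0,0],[0,0,0],[0,0,0]], delta_rot=[[0,0,0],[0,0,0],[0,0,0],[0,0,0],[0,0,0],[0,0,0],[0,0,0],[0,0,0]])

```text
time: 14.6
eef_pos: [0.5606, -0.2204, 0.0948]
tcp_rot: [0.739, -0.674, -0.003, -0.002]
contact_force: [-3.4, 10.3, 9.5]
opening: 0.378
```

```bash
cat >> h.py <<'E'
def jaw(save=None):
    """red pad face position and stem length seen from above, clamp frame"""
    o=np.array([.548,-.0905,0]); X=np.array([-.0906,.9959,0])
    t=cam('top'); s=cam('side')
    for n,c in (('top',t),('side',s)):
        h=cv2.cvtColor(c['frame'],cv2.COLOR_RGB2HSV)
        for nm,lo,hi,z in (('red',(172,140,60),(180,255,255),.068),('red',(0,190,60),(5,255,255),.068),('yel',(22,120,90),(34,255,255),.05)):
            m=cv2.inRange(h,lo,hi); M=np.zeros_like(m); y0,y1,x0,x1=(230,280,280,372) if n=='top' else (240,320,330,400)
            M[y0:y1,x0:x1]=m[y0:y1,x0:x1]; v,u=np.nonzero(M)
            if len(u)>5:
                q=np.array([(onz(c,a,b,z)-o)@X for a,b in zip(u,v)])*1e3
                print(n,nm,len(u),'x mm',np.percentile(q,[3,50,97]).round(1),'px',u.min(),u.max(),v.min(),v.max())
    if save:
        a=cv2.resize(s['frame'][190:310,310:430],None,fx=4,fy=4,interpolation=cv2.INTER_CUBIC)
        b=cv2.resize(t['frame'][225:285,280:360],None,fx=4,fy=4,interpolation=cv2.INTER_CUBIC)
        im=np.zeros((480,800,3),np.uint8); im[:,:480]=a; im[:240,480:]=b
        cv2.imwrite('pics/'+save,im[:,:,::-1])
    st=ctrl.get_state(); print('t',st['time'],'F',st['contact_force'].round(1),'open',st['opening'].round(3)*85,st['eef_pos'].round(4))
E
python3 -c "
from h import *
jaw('e1.png')"
```

```text
top red 6 x mm [ 7.  12.3 16.5] px 320 325 248 264
top red 10 x mm [ 8.1 16.8 17.5] px 320 325 248 263
top yel 32 x mm [-9.1 -1.8  5.2] px 325 330 253 258
side red 109 x mm [ 9.3 20.  61.3] px 358 375 261 281Traceback (most recent call last):
  File "<string>", line 3, in <module>
    jaw('e1.png')
    ~~~^^^^^^^^^^
  File "h.py", line 41, in jaw
    st=ctrl.get_state(); print('t',st['time'],'F',st['contact_force'].round(1),'open',st['opening'].round(3)*85,st['eef_pos'].round(4))
                                                                                      ^^^^^^^^^^^^^^^^^^^
AttributeError: 'float' object has no attribute 'round'
```

View pics/e1.png

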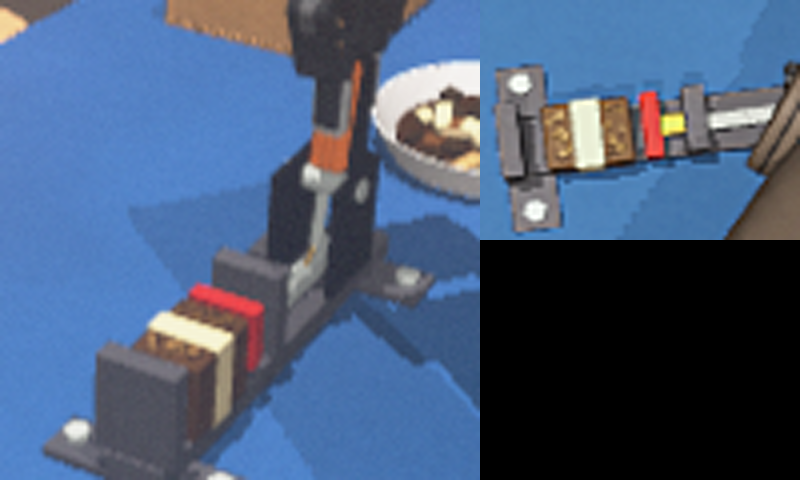

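The top view (inset) now shows everything. The brick spans (541–635), the red pad starts about 4 mm behind it at x = 640, and the yellow stem is fully bare. The first pump advanced the jaw about 11 mm. Now the second.

Call:
step_arm(gripper=[0,-0.4,-0.5,-0.5,-0.3,0,0.15,0.3,0.32,0.32,0.32], linear=[[0,0,0],[0,0,0],[0,0,0],[0,0,0],[0,0,0],[0,0,0],[0,0,0],[0,0,0],[0,0,0],[0,0,0],[0,0,0]], delta_rot=[[0,0,0],[0,0,0],[0,0,0],[0,0,0],[0,0,0],[0,0,0],[0,0,0],[0,0,0],[0,0,0],[0,0,0],[0,0,0]])

```text
time: 16.08
eef_pos: [0.5603, -0.2205, 0.0949]
tcp_rot: [0.739, -0.674, -0.003, -0.002]
contact_force: [-4.4, 10.4, 10.3]
opening: 0.374
```

```bash
cat >> h.py <<'E'
def meas(save=None):
    """clamp-axis edges (mm) from the top view: red pad, yellow stem, brick, along the bed's middle strip"""
    o=np.array([.548,-.0905,0]); X=np.array([-.0906,.9959,0]); Y=np.array([-.9959,-.0906,0])
    t=cam('top'); g=np.arange(-.045,.105,.0005); out={}
    def strip(z,ys):
        pts=np.array([[proj(t,o+X*x+Y*y+[0,0,z]) for x in g] for y in ys],np.float32)
        im=cv2.remap(t['frame'],pts[...,0],pts[...,1],cv2.INTER_LINEAR).mean(0); return im
    S=strip(.068,np.linspace(-.017,.017,9)); r=S[:,0]-S[:,1:].max(1)
    k=np.nonzero(r>r.max()/2)[0]; out['red']=(g[k[0]]*1e3,g[k[-1]]*1e3)
    S=strip(.05,np.linspace(-.003,.003,3)); y=S[:,:2].min(1)-S[:,2]
    y[g>.06]=0; m=np.where(g<g[k[0]],y,0); k2=np.nonzero(m>m.max()/2)[0]; out['yel']=(g[k2[0]]*1e3,g[k2[-1]]*1e3,round(float(m.max())))
    S=strip(.07,np.linspace(-.017,.017,9)); b=S.max(1)-S.min(1); L=S.mean(1); 
    out['band']=[float(g[i]*1e3) for i in np.nonzero(L>(L[g>.02].max()+L[g>.02].min())/2)[0][[0,-1]]] 
    w=(S[:,0]-S[:,2]); w[g<g[k[-1]]+.0015]=0; kk=np.nonzero(w>15)[0]; out['brick']=(g[kk[0]]*1e3,g[kk[-1]]*1e3)
    st=ctrl.get_state(); print({a:np.round(b,1).tolist() for a,b in out.items()})
    print('t',round(st['time'],2),'F',st['contact_force'].round(1),'open mm',round(st['opening']*85,1),st['eef_pos'].round(4))
    if save:
        s=cam('side'); a=cv2.resize(s['frame'][190:310,310:430],None,fx=4,fy=4,interpolation=cv2.INTER_CUBIC)
        b=cv2.resize(t['frame'][225:285,280:360],None,fx=4,fy=4,interpolation=cv2.INTER_CUBIC)
        im=np.zeros((480,800,3),np.uint8); im[:,:480]=a; im[:240,480:]=b
        cv2.imwrite('pics/'+save,im[:,:,::-1])
E
python3 -c "
from h import *
meas('e2.png')"
```

```text
{'red': [12.5, 25.0], 'yel': [-4.0, 11.5, 134.0], 'band': [-45.0, 66.5], 'brick': [26.5, 86.0]}
t 16.12 F [-3.1 11.5  9.9] open mm 31.8 [ 0.5603 -0.2204  0.0949]
```

View pics/e2.png

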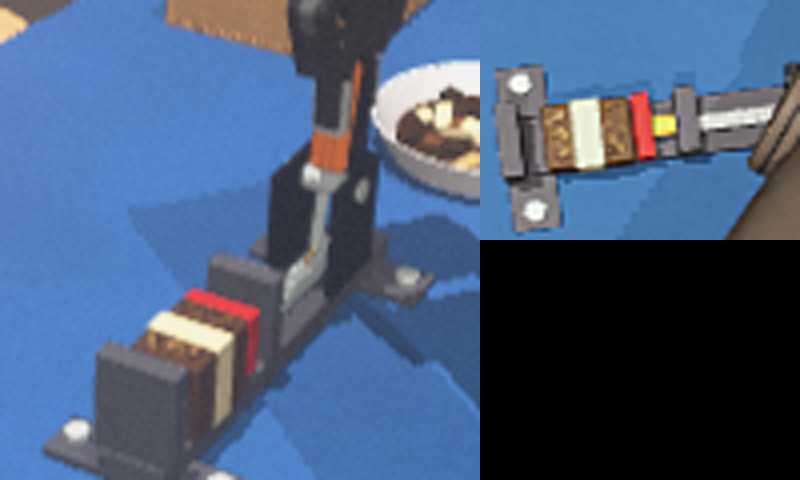

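Pad is now touching the brick (x = 632 in the inset), and the end gap is still about 13 mm. Pump again, with the hand 3 mm further towards the handle.

Call:
step_arm(gripper=[0,-0.4,-0.6,-0.6,-0.3,0,0.15,0.3,0.34,0.34,0.34], linear=[[0.003,0,0],[0.003,0,0],[0.003,0,0],[0.003,0,0],[0.003,0,0],[0.003,0,0],[0.003,0,0],[0.003,0,0],[0.003,0,0],[0.003,0,0],[0.003,0,0]], delta_rot=[[0,0,0],[0,0,0],[0,0,0],[0,0,0],[0,0,0],[0,0,0],[0,0,0],[0,0,0],[0,0,0],[0,0,0],[0,0,0]])

```text
time: 17.55
eef_pos: [0.5605, -0.2205, 0.0955]
tcp_rot: [0.738, -0.674, -0.006, -0.004]
contact_force: [-4.7, 17.6, 14.5]
opening: 0.371
```

```bash
python3 -c "
from h import *
meas()"
```

```text
{'red': [18.0, 30.5], 'yel': [2.0, 17.5, 134.0], 'band': [-35.0, 70.0], 'brick': [32.0, 90.0]}
t 17.6 F [-5.2 18.7 14.3] open mm 31.5 [ 0.5605 -0.2205  0.0955]
```

The TCP stays put while the wrist force grows, so this is the full-squeeze stop. My release was too narrow for the trigger to spring all the way out. I'll recentre 7 mm and open wider. The end gap is about 9 mm and a full stroke is about 12 mm, so that is safe.

Call:
step_arm(gripper=[-0.4,-0.9,-0.9,-0.9,-0.5,-0.2,0,0.1,0.2,0.3,0.3], linear=[[-0.007,0,0],[-0.007,0,0],[-0.007,0,0],[-0.007,0,0],[-0.007,0,0],[-0.007,0,0],[-0.007,0,0],[-0.007,0,0],[-0.007,0,0],[-0.007,0,0],[-0.007,0,0]], delta_rot=[[0,0,0],[0,0,0],[0,0,0],[0,0,0],[0,0,0],[0,0,0],[0,0,0],[0,0,0],[0,0,0],[0,0,0],[0,0,0]])

```text
time: 18.98
eef_pos: [0.5605, -0.2205, 0.0946]
tcp_rot: [0.739, -0.674, 0.0, -0.0]
contact_force: [-1.0, -0.4, 6.1]
opening: 0.38
```

```bash
python3 -c "
from h import *
meas('e3.png')"
```

```text
{'red': [30.0, 42.0], 'yel': [14.0, 29.5, 137.0], 'band': [-19.5, 81.0], 'brick': [43.5, 101.5]}
t 19.02 F [-1.  -0.1  6.2] open mm 32.3 [ 0.5605 -0.2205  0.0946]
```

View pics/e3.png

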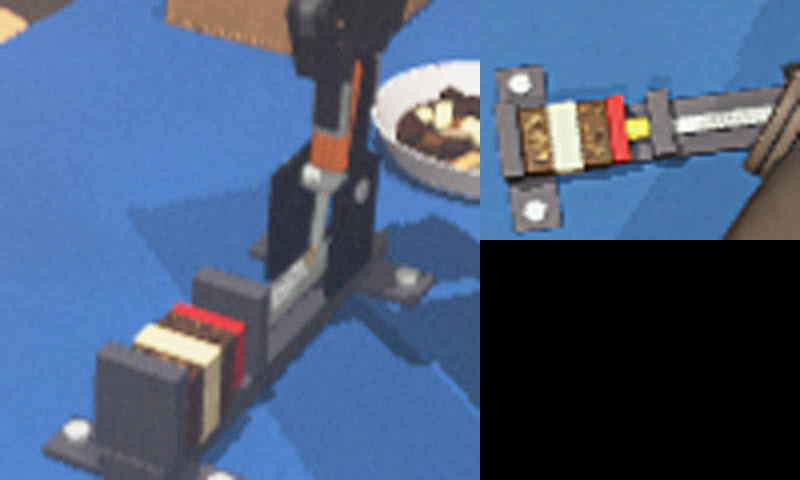

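The brick has reached the end jaw, or nearly, and the stem is still bare at about 15.5 mm. Next is a part stroke in small increments, measuring the stem as I go.

Call:
step_arm(gripper=[-0.4,-0.9,-0.9,-0.9,-0.5,-0.2,-0.1,-0.05,0,0,0], linear=[[-0.003,0,0],[-0.003,0,0],[-0.003,0,0],[-0.003,0,0],[-0.003,0,0],[-0.003,0,0],[-0.003,0,0],[-0.003,0,0],[-0.003,0,0],[-0.003,0,0],[-0.003,0,0]], delta_rot=[[0,0,0],[0,0,0],[0,0,0],[0,0,0],[0,0,0],[0,0,0],[0,0,0],[0,0,0],[0,0,0],[0,0,0],[0,0,0]])

```text
time: 20.45
eef_pos: [0.56, -0.2154, 0.0941]
tcp_rot: [0.739, -0.674, -0.001, -0.001]
contact_force: [-1.6, 4.9, 4.1]
opening: 0.501
```

```bash
python3 -c "
from h import *
meas()"
```

```text
{'red': [30.0, 42.0], 'yel': [16.5, 29.5, 136.0], 'band': [-19.0, 81.5], 'brick': [43.5, 101.5]}
t 20.5 F [-0.9  6.2  3.9] open mm 42.6 [ 0.56   -0.2154  0.094 ]
```

Call:
step_arm(gripper=[0.03,0.06,0.08,0.08,0.08], linear=[[0,0,0],[0,0,0],[0,0,0],[0,0,0],[0,0,0]], delta_rot=[[0,0,0],[0,0,0],[0,0,0],[0,0,0],[0,0,0]])

```text
time: 21.12
eef_pos: [0.5603, -0.2171, 0.0945]
tcp_rot: [0.739, -0.674, 0.0, -0.0]
contact_force: [-2.2, 2.5, 5.3]
opening: 0.46
```

```bash
python3 -c "
from h import *
meas()"
```

```text
{'red': [30.0, 42.0], 'yel': [18.0, 29.5, 135.0], 'band': [-19.0, 81.5], 'brick': [43.5, 101.5]}
t 21.18 F [-0.6  3.1  7.5] open mm 39.4 [ 0.5603 -0.2171  0.0945]
```

Call:
step_arm(gripper=[0.1,0.12,0.14,0.16,0.16,0.16], linear=[[0,0,0],[0,0,0],[0,0,0],[0,0,0],[0,0,0],[0,0,0]], delta_rot=[[0,0,0],[0,0,0],[0,0,0],[0,0,0],[0,0,0],[0,0,0]])

```text
time: 21.92
eef_pos: [0.5605, -0.2185, 0.0949]
tcp_rot: [0.739, -0.674, 0.001, 0.0]
contact_force: [-1.4, -2.5, 5.3]
opening: 0.429
```

```bash
python3 -c "
from h import *
meas('e4.png')"
```

```text
{'red': [30.0, 42.0], 'yel': [20.5, 29.5, 135.0], 'band': [-19.0, 81.0], 'brick': [43.5, 101.5]}
t 21.98 F [-1.9 -1.9  5.4] open mm 36.6 [ 0.5605 -0.2185  0.0949]
```

View pics/e4.png

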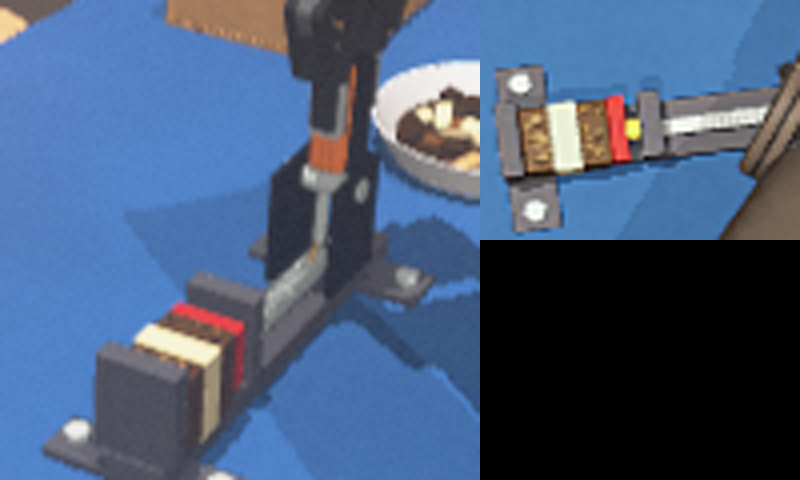

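The stem reads 9 mm with the brick square against the end jaw. One small step more, then hold and recheck.

Call:
step_arm(gripper=[0.18,0.19,0.19,0.19,0.19,0.19,0.19,0.19], linear=[[0,0,0],[0,0,0],[0,0,0],[0,0,0],[0,0,0],[0,0,0],[0,0,0],[0,0,0]], delta_rot=[[0,0,0],[0,0,0],[0,0,0],[0,0,0],[0,0,0],[0,0,0],[0,0,0],[0,0,0]])

```text
time: 23.02
eef_pos: [0.5605, -0.2185, 0.0949]
tcp_rot: [0.739, -0.674, 0.001, 0.0]
contact_force: [-1.4, -1.9, 4.6]
opening: 0.43
```

```bash
python3 -c "
from h import *
meas(); meas()"
```

```text
{'red': [30.0, 42.0], 'yel': [20.5, 29.5, 135.0], 'band': [-19.0, 81.5], 'brick': [43.5, 101.5]}
t 23.07 F [-1.1 -2.5  4.9] open mm 36.4 [ 0.5605 -0.2185  0.0949]
{'red': [30.0, 42.0], 'yel': [20.5, 29.5, 135.0], 'band': [-19.0, 81.5], 'brick': [43.5, 101.5]}
t 23.12 F [-0.4 -2.   5.5] open mm 36.4 [ 0.5605 -0.2185  0.0949]
```

The fingers stall at the 20 N grip. I'll raise it slightly. The position target limits any further advance to about 2 mm.

Call:
step_arm(gripper=[0.19,0.19,0.19,0.19,0.19,0.19], linear=[[0,0,0],[0,0,0],[0,0,0],[0,0,0],[0,0,0],[0,0,0]], delta_rot=[[0,0,0],[0,0,0],[0,0,0],[0,0,0],[0,0,0],[0,0,0]], grip_force=24)

```text
time: 23.88
eef_pos: [0.5606, -0.2194, 0.095]
tcp_rot: [0.739, -0.674, 0.002, 0.001]
contact_force: [-0.3, -5.0, 4.8]
opening: 0.411
```

```bash
python3 -c "
from h import *
meas()"
```

```text
{'red': [30.0, 42.0], 'yel': [22.0, 29.5, 135.0], 'band': [-18.5, 81.0], 'brick': [43.5, 101.5]}
t 23.93 F [-0.5 -5.9  6.2] open mm 34.9 [ 0.5606 -0.2194  0.0951]
```

Call:
step_arm(gripper=[0.19,0.19,0.19,0.19,0.19,0.19,0.19,0.19], linear=[[0,0,0],[0,0,0],[0,0,0],[0,0,0],[0,0,0],[0,0,0],[0,0,0],[0,0,0]], delta_rot=[[0,0,0],[0,0,0],[0,0,0],[0,0,0],[0,0,0],[0,0,0],[0,0,0],[0,0,0]])

```text
time: 24.92
eef_pos: [0.5606, -0.2194, 0.0951]
tcp_rot: [0.739, -0.674, 0.002, 0.001]
contact_force: [-0.8, -4.7, 5.9]
opening: 0.415
```

```bash
python3 -c "
from h import *
meas(); ctrl.sign_off()"
```

```text
{'red': [30.0, 42.0], 'yel': [22.0, 29.5, 135.0], 'band': [-18.5, 81.0], 'brick': [43.5, 101.5]}
t 24.98 F [-2.4 -6.1  5.3] open mm 35.2 [ 0.5606 -0.2194  0.095 ]
the job is handed in; nothing more can be done
```

The brick stands upright and lengthwise on the clamp's bed against the end jaw, with the pad's spring about half pressed. The job was handed in at 25 s with the fingers still squeezing the trigger.

- **Grasp:** my first grip missed. The fingers shut on top of the brick, because the real fingertips sit about 22 mm higher than the TCP reading. I measured that offset and gripped again lower. The brick had not visibly moved.
- **Pumping:** four squeezes brought the brick up to the end jaw, three of them shorter than intended, and a fifth part squeeze pressed the spring. Two squeezes were cut short because I had not opened the fingers far enough for the trigger to spring fully out.
- **Last checks:** the bare yellow stem measured about 7.5 mm, so the pad is pressed about 8 of 16 mm. Brick, pad and stem did not change over the final second, with the fingers holding at 24 N.
- **Disagreement:** the brick's front measured at x = 101.5 mm in my clamp frame, against the jaw face at 100 mm. I take this as a 2–3 mm error in my clamp pose. The pad stopped moving while the spring compressed, which confirms the brick is against the jaw.
- **Not checked:** I did not measure the bystanders at the end, but the path stayed clear of them. I had no direct reading of the pad or trigger contact forces.
- **Picture budget:** I viewed 13 pictures, three over the budget of 10 and one past the allowed overrun.

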